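# Set and lock the lens gauge

## Task

Set the lens gauge to the lens in its cup: turn the brass lock ring anticlockwise to free the spindle, turn the black knob clockwise until the foot of the spindle just bears on the lens, without screwing it down hard, and then turn the lock ring clockwise until it is fully tight again. Leave the foot resting on the lens, and leave the loupe, the glue tube and the small screwdriver where they lie.

Things in the scene. Friction and masses are not known exactly. Their poses are not given: they have to be found in the camera images.
- gauge: grey bench lens gauge, fixed: base 152 x 96 x 12 mm, column at the back (local +x, 65 to 95 mm from the spindle axis), arm 36 mm wide with its top 98 mm (at the axis a 38 mm housing, 109 mm) above the worktop. Origin: on the worktop, on the vertical spindle axis; z up, x towards the column. On the axis from below: sprung cup with lens, spindle foot, arm, lock ring, knob
- knob_grip (a point): centre of the round black knurled knob (32 mm diameter, 142 to 170 mm above the worktop), on the axis. Clockwise from above lowers the spindle 4 mm per rad; the knob keeps its height. With the ring loose it turns at a steady 0.06 N m, plus 0.04 N m per 10 N of foot force on the lens, and stays where it is left (above 15 N it turns back to that). With the ring tight it is clamped
- ring_grip (a point): centre of the round brass knurled lock ring (52 mm diameter, 20 mm tall, from 112 to 132 mm above the worktop), on the axis below the knob. Turning it does not turn the knob
- ring_lever (a point): top of the red button (13 mm diameter, 114 to 126 mm above the worktop) at the end of the ring's only lever, 45 mm from the axis; the lever is 9 mm wide. With the ring tight the lever points away from the column (local -x of the gauge)
- lock_ring (a joint): angle of the lock ring, rad, 0 = fully tight (end stop), growing anticlockwise from above, end stop at 1.5. Starts tight. Above 0.4 the knob is free; from 0.4 down to 0 the clamp bites and the turning torque climbs from 0.15 to about 0.26 N m. It stays where it is left
- spindle: upright steel spindle (12 mm diameter) with a flat black foot 16 mm wide; moves up and down only. Origin: on the axis, 54 mm below the underside of its foot. Once the foot meets the lens its force grows by roughly 30 N per rad of the knob
- lens: whitish oval lens, 56 x 61 mm, 5 mm thick at the middle, domed side up, lying loose in a blue cup (68 mm diameter) that yields about 0.1 mm per N. Origin: centre of its underside, 35 to 42 mm above the worktop, different each time; the foot starts 7 to 14 mm above the lens, so the knob has 1.75 to 3.5 rad to turn before it touches
- loupe: black loupe, 38 mm across, 30 mm tall, standing behind; origin under its centre; a bystander
- glue_tube: small tube of glue, 80 x 25 x 18 mm, lying to the left; origin under its centre; a bystander
- driver_silver: small silver screwdriver, 95 x 14 x 14 mm, lying in front; origin under its centre; a bystander
Mind the look-alikes: they are no part of the job. What is shaped like the lens but purple is not meant.

How it is judged:
By the outcome, as a careful person would: the job done as asked, in the order asked, and still so for the second after the job is handed in, with the robot touching nothing.
It also fails if it takes over 72 s, if anything falls off the work surface, if the arm or the gripper's body presses on something with over 40 N, if the wrist force passes 120 N, or if a joint passes its speed limit or range.

## Robot

A 6-joint arm with a two-finger parallel gripper is mounted at the origin on a cart in front of the work surface, level with it; the furniture and walls round the work are solid. World frame = base frame: x ahead of the robot, y to its left, z up, the work surface at z = 0. Lengths are in m, angles in degrees, forces in N, time in s.
With the tool pointing down it reaches from about 0.3 to 0.775 m from the base axis. Payload 14.6 kg.
Tool frame: the origin (TCP) lies on the mounting face of the last link; the fingertips stand tip_extent ahead of it and the grasp point (between the pads) lies 180 mm ahead of it (tip_extent is the distance from the TCP to the fingertips, in m); x points along the fingers, y is the direction in which the jaws open and shut, and the axes are right-handed (so a half turn about x gives the same grasp; the last joint's range is limited). The gripper opens to 94 mm and grips with 3 to 60 N. Pads are 16 mm wide; open, the fingers measure 119 mm over their backs; the gripper's body (75 mm by 177 mm) begins 78 mm behind the grasp point.
Start: joints at [60.642, 17.183, 87.147, -0, 75.671, -3.816], TCP at [0.237, 0.496, 0.405] pointing down, gripper open.
Joint ranges: [-173.82, 173.82], [-45.26, 126.66], [13.44, 144.39], [-59.66, 239.66], [0, 175.72], [-146.38, 146.38]. Speed limits (degrees/s): [127.2, 127.2, 147.25, 180, 180, 180].

## Interface

Orientations are given as a 3x3 rotation matrix whose columns are the frame's x, y, z axes.
In Python, from station import observe, read_camera, camera_params, finish_job, tip_extent gives the robot as it stands. The module is installed in compiled form; this text tells all that it offers.
- The arm moves only by the tool carry_out, never from a script. Its argument "plan" is a list of rows, each an object with "translation": the shift along the world's x, y, z in mm, a list of three; "rotation": the turn, a rotation vector about the world's x, y, z in rad, a list of three. A call has 1 to 20 rows; each row is the pose to reach, as a shift and turn from the pose commanded when the call began; what a row does not reach only later rows make up. A row lasts 1/8 s, in which the tool goes at most 62.5 mm and 10.7 degrees, less where a joint would pass 70% of its speed; a pose out of reach is approached as far as the arm can. A call with a gripper value outside its range is refused whole. "hand" is the closure, from 0 (fully open) to 1 (shut), set as the call begins (left out, the last holds). The fingers move at their own pace and stop on an object; "squeeze" is the grip in N (left out, the last holds). Time passes only in rows, so rows that repeat a pose let the fingers close. It gives the time, the measured TCP pose, the force and the opening at its end, in the units of the state.
- observe(): the state, without advancing time (a new reading comes with each control period).
- read_camera(name): name is "side" or "top" or "wrist"; returns the picture (384x512x3 uint8, red, green, blue); there is no depth.
- camera_params(name): a dict with "camera_matrix" (3x3 intrinsics, pixels), "camera_from_world" (4x4, takes a point from world to camera coordinates). Camera axes: x right, y down, z forward; pixel columns grow to the right and rows downward; lengths in m; the calibration is good to about 2 mm. A picture is of the moment at which its call begins: read the wrist's pose just before it. camera_params takes no time and is no camera call; for the wrist camera it gives the pose at the moment of the call.
- finish_job(): hands the job in, once; it reports no verdict.
The state is a dict: "t": time; "joint_pos": joint angles; "qd": joint speeds; "effort": joint torques, N m; "tcp_pos": TCP position; "tool_rot": TCP orientation; "force": force on the tool from outside, world axes, zero at the start; "moment": the same for the moment, N m; "opening": finger opening in m.
Only numpy, scipy, OpenCV 4.12 (cv2) and the standard library are available. Lean on these libraries where they do the work, as an engineer would, in place of code of your own. Each camera call takes 0.05 s, during which the arm holds its last target.

## Working session

There is one attempt and no reset: what is moved stays moved. The work goes in short steps, Python scripts to look and compute and a tool call to move; the robot and the scene stay as the last step left them, time stands still between calls to the robot, and variables do not carry over. Pictures are saved under pics/ and viewed, and the job is handed in when it is done.

Besides the shell and the picture viewer there is one more tool, called after ">>>" by a JSON object that holds its "api" and its "payload". carry_out: Moves the arm, as the interface text tells. Its arguments: {"type":"object","properties":{"plan":{"type":"array","items":{"type":"object","properties":{"translation":{"type":"array","items":{"type":"number"}},"rotation":{"type":"array","items":{"type":"number"}}}}},"hand":{"type":"number"},"squeeze":{"type":"number"}},"required":["plan"]}

```bash
mkdir -p pics; cat > h.py <<'E'
import numpy as np,cv2
from station import *
def snap(n,f):
    im=read_camera(n); cv2.imwrite('pics/'+f+'.png',im[...,::-1]); return im
def P(n):
    c=camera_params(n); return c['camera_matrix'],c['camera_from_world']
def proj(n,p):
    K,T=P(n); q=T[:3,:3]@np.array(p)+T[:3,3]; u=K@q; return u[:2]/u[2]
def ray(n,uv):
    K,T=P(n); R=T[:3,:3]; o=-R.T@T[:3,3]; d=R.T@np.linalg.inv(K)@np.array([uv[0],uv[1],1.]); return o,d
def atz(n,uv,z):
    o,d=ray(n,uv); return o+d*(z-o[2])/d[2]
E
python3 - <<'E'
from h import *
s=observe()
for k,v in s.items(): print(k,np.round(v,3).tolist())
print(tip_extent)
for n in ['top','side','wrist']:
    snap(n,n+'0'); K,T=P(n); print(n,np.round(K,1).tolist(),np.round(T,3).tolist())
E
```

```text
t 0.0
joint_pos [60.643, 17.215, 87.182, -0.0, 75.669, -3.815]
qd [-0.021, -0.04, -0.007, -0.003, 0.002, 0.102]
effort [-0.001, -53.182, -35.273, 0.071, 0.025, -0.0]
tcp_pos [0.237, 0.496, 0.404]
tool_rot [[-0.001, 0.431, 0.902], [-0.001, 0.902, -0.431], [-1.0, -0.001, -0.0]]
force [-1.033, 0.556, -0.386]
moment [-0.007, 0.018, 0.081]
opening 0.094
0.1992
top [[499.2, 0.0, 251.8], [0.0, 499.2, 189.1], [0.0, 0.0, 1.0]] [[-0.016, -1.0, -0.011, 0.213], [-0.999, 0.017, -0.044, 0.488], [0.044, 0.011, -0.999, 1.21], [0.0, 0.0, 0.0, 1.0]]
side [[426.9, 0.0, 260.7], [0.0, 426.9, 185.0], [0.0, 0.0, 1.0]] [[1.0, 0.028, -0.002, -0.496], [0.015, -0.578, -0.816, 0.201], [-0.024, 0.815, -0.579, 0.85], [0.0, 0.0, 0.0, 1.0]]
wrist [[336.9, 0.0, 254.3], [0.0, 336.9, 186.6], [0.0, 0.0, 1.0]] [[0.43, 0.903, -0.001, -0.549], [0.875, -0.417, 0.245, -0.027], [0.221, -0.106, -0.969, 0.391], [0.0, 0.0, 0.0, 1.0]]
```

View pics/top0.png

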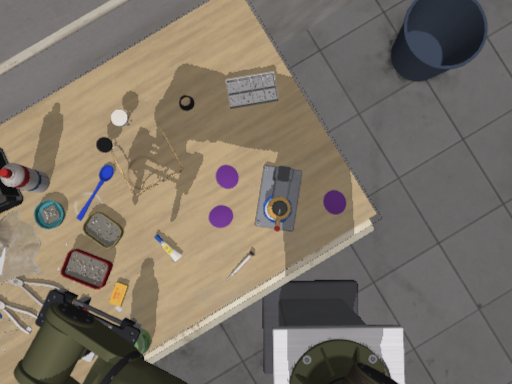

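View pics/side0.png

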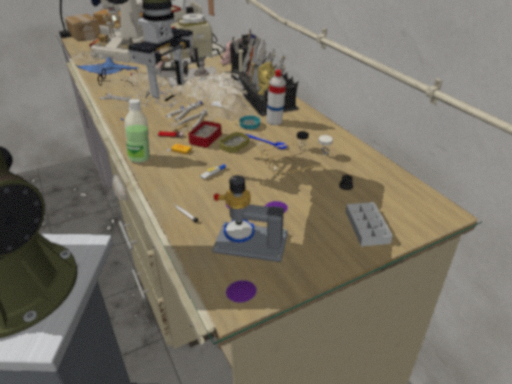

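View pics/wrist0.png

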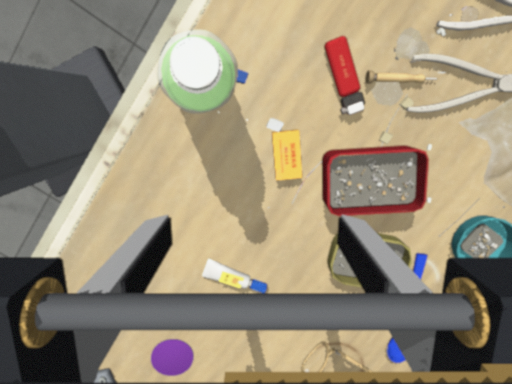

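The gauge is in the top picture at about (278,208), with the red lever button at (277,228). The purple lens-like discs at (227,177), (221,216) and (335,202) are decoys. The whitish lens in the blue cup under the arm shows in the side view at (240,231). Next I'll take a close crop.

```bash
python3 - <<'E'
from h import *
a=cv2.imread('pics/top0.png')[155:245,240:320]; cv2.imwrite('pics/topc.png',cv2.resize(a,None,fx=6.5,fy=6.5,interpolation=cv2.INTER_CUBIC))
a=cv2.imread('pics/side0.png')[165:265,200:300]; cv2.imwrite('pics/sidec.png',cv2.resize(a,None,fx=6,fy=6,interpolation=cv2.INTER_CUBIC))
E
```

```text
(no output)
```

View pics/topc.png

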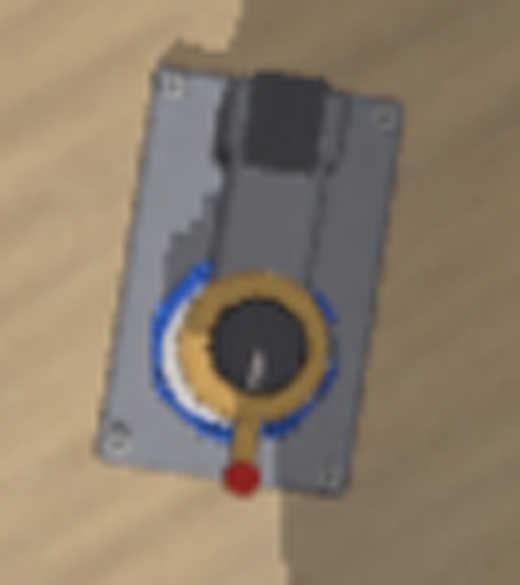

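View pics/sidec.png

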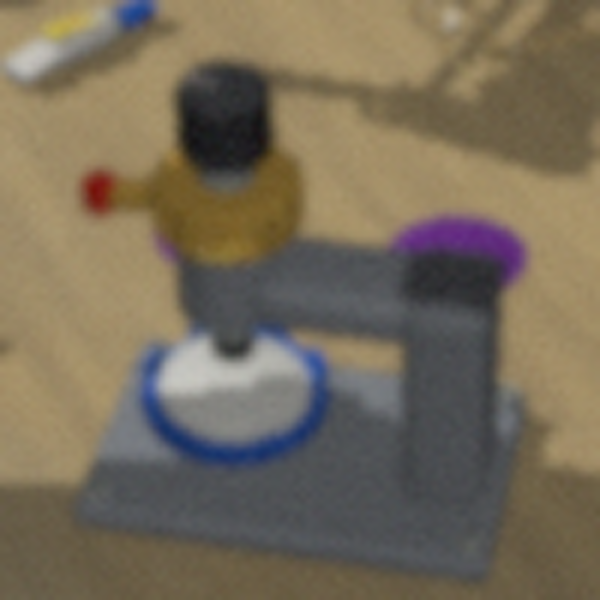

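```bash
python3 - <<'E'
from h import *
k=atz('top',(240+259.5/6.5-.5,155+345.5/6.5-.5),.170); b=atz('top',(240+242.5/6.5-.5,155+478.5/6.5-.5),.126)
print(k,b,np.linalg.norm((k-b)[:2]), np.degrees(np.arctan2(*(k-b)[1::-1])))
# column corners from base
px=[(165,65),(402,100),(345,495),(97,455)]
c=[atz('top',(240+(x+.5)/6.5-.5,155+(y+.5)/6.5-.5),.012) for x,y in px]
for q in c: print(q)
d=(c[0]+c[1]-c[2]-c[3])/2; print(np.degrees(np.arctan2(d[1],d[0])),np.linalg.norm(d))
# side check
for p in [k,b]:
    u=proj('side',p); print('side',u,(u-[200,165]+.5)*6-.5)
E
```

```text
[0.44432939 0.14541705 0.17      ] [0.39950686 0.15009767 0.126     ] 0.04506625151335417 -5.961538178184478
[0.55148395 0.17191883 0.012     ]
[0.53670967 0.08286703 0.012     ]
[0.38861722 0.10727384 0.012     ]
[0.40506157 0.19999579 0.012     ]
-10.104278121727033 0.14957734358002497
side [236.90754991 177.63753374] [223.94529947  78.32520247]
side [216.31506415 193.49167943] [100.39038492 173.45007655]
```

>>> {"api": "carry_out", "payload": {"plan": [{"translation": [10,-18,0],"rotation": [0,0,0.02]},{"translation": [31,-53,0],"rotation": [0,0,0.06]},{"translation": [52,-88,0],"rotation": [0,0,0.09]},{"translation": [83,-140,0],"rotation": [0,0,0.13]},{"translation": [114,-193,0],"rotation": [0,0,0.17]},{"translation": [145,-245,0],"rotation": [0,0,0.21]},{"translation": [172,-291,0],"rotation": [0,0,0.25]},{"translation": [193,-326,0],"rotation": [0,0,0.28]},{"translation": [204,-345,0],"rotation": [0,0,0.29]},{"translation": [207.3,-350.6,0],"rotation": [0,0,0.29]},{"translation": [207.3,-350.6,0],"rotation": [0,0,0.29]},{"translation": [207.3,-350.6,0],"rotation": [0,0,0.29]}], "hand": 0}}

```text
t: 1.65
tcp_pos: [0.4441, 0.1463, 0.4046]
tool_rot: [[-0.0, 0.154, 0.988], [0.0, 0.988, -0.154], [-1.0, 0.0, -0.0]]
force: [0.4, 0.3, 0.4]
opening: 0.094
```

```bash
python3 - <<'E'
from h import *
s=observe()
for k in ['t','joint_pos','tcp_pos','tool_rot','force','moment']: print(k,np.round(s[k],4).tolist())
im=snap('wrist','w1'); snap('top','t1')
print('pred knob top',proj('wrist',[.4443,.1454,.17]),'button',proj('wrist',[.3995,.1501,.126]))
E
```

```text
t 1.65
joint_pos [13.7487, 6.6033, 99.9264, 0.0047, 73.4758, -67.3717]
tcp_pos [0.4441, 0.1463, 0.4046]
tool_rot [[-0.0001, 0.1544, 0.988], [0.0001, 0.988, -0.1544], [-1.0, 0.0, -0.0001]]
force [0.4084, 0.3205, 0.3834]
moment [0.0184, 0.0255, -0.0318]
pred knob top [253.2791783  210.65494168] button [250.54355672 136.58635621]
```

View pics/w1.png

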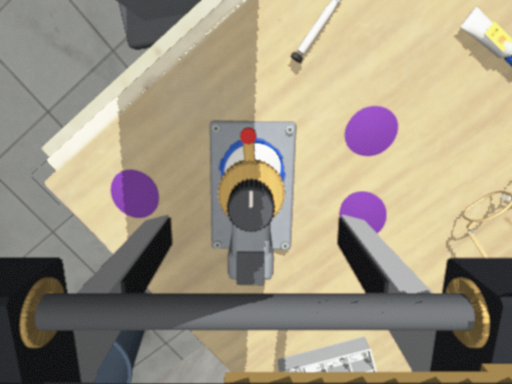

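```bash
python3 - <<'E'
from h import *
a=cv2.imread('pics/w1.png')[115:265,190:320]; cv2.imwrite('pics/w1c.png',cv2.resize(a,None,fx=4,fy=4,interpolation=cv2.INTER_CUBIC))
E
```

```text
(no output)
```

View pics/w1c.png

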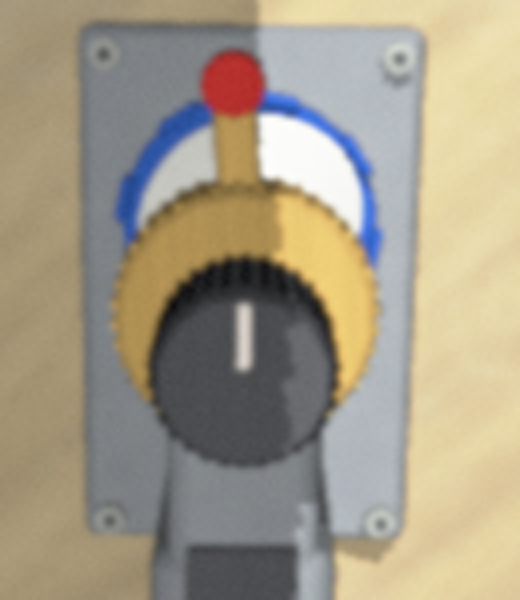

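```bash
python3 - <<'E'
from h import *
w=atz('wrist',(250.4,208.4),.17); b=atz('wrist',(247.9,135.1),.126)
print(w,b,np.linalg.norm((w-b)[:2]),np.degrees(np.arctan2(*(w-b)[1::-1])))
s=observe();R=np.array(s['tool_rot']);p=np.array(s['tcp_pos'])
for d in (-.047,0,.047): print(proj('wrist',p+R@[.1992,d,0]))
for q in ([.4443,.1454,.17],w): print((proj('side',q)-[200,165]+.5)*6-.5)
a=cv2.imread('pics/side0.png')[165:215,205:265]; cv2.imwrite('pics/sk.png',cv2.resize(a,None,fx=10,fy=10,interpolation=cv2.INTER_CUBIC))
E
```

```text
[0.44243712 0.14373713 0.17      ] [0.39807587 0.14827899 0.126     ] 0.0445931467917667 -5.845763653416357
[171.98402536 229.61693626]
[254.59433766 229.73051718]
[337.19915511 229.84409054]
[223.85409585  78.3526198 ]
[217.93565753  81.07373306]
```

View pics/sk.png

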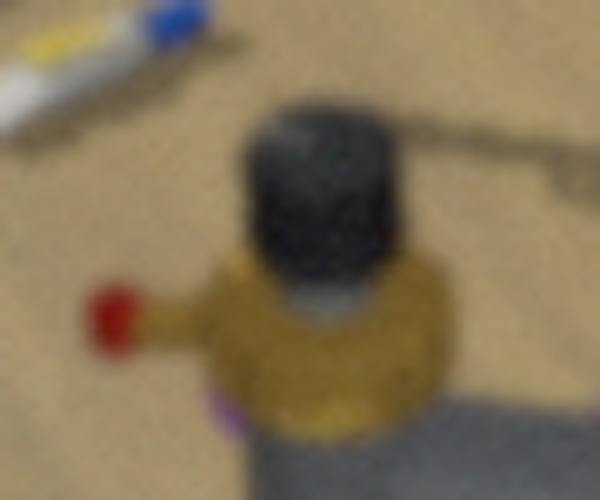

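>>> {"api": "carry_out", "payload": {"plan": [{"translation": [-0.5,-2.3,-15]},{"translation": [-0.5,-2.3,-45]},{"translation": [-0.5,-2.3,-75]},{"translation": [-0.5,-2.3,-92]},{"translation": [-0.5,-2.3,-98]},{"translation": [-0.5,-2.3,-98]},{"translation": [-0.5,-2.3,-98]}]}}

```text
validation failed for argument at $.pl...
```

```bash
python3 - <<'E'
from h import *
s=observe()
for k in ['t','joint_pos','tcp_pos','force','moment','effort']: print(k,np.round(s[k],4).tolist())
snap('wrist','w2')
E
```

```text
t 1.75
joint_pos [13.7423, 6.605, 99.9217, 0.001, 73.4737, -67.3917]
tcp_pos [0.4441, 0.1463, 0.4046]
force [-0.8511, 0.3293, -0.7841]
moment [-0.0363, 0.0321, 0.0119]
effort [-0.107, -41.6455, -34.7172, 0.0124, 0.075, 0.0141]
```

View pics/w2.png

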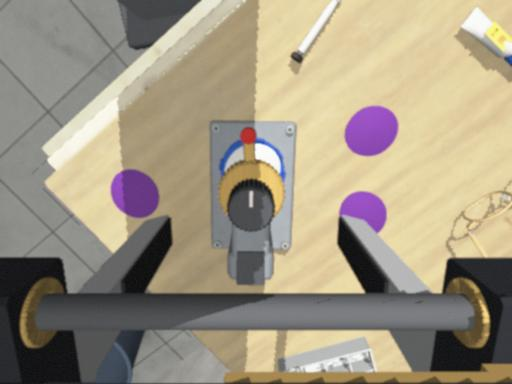

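>>> {"api": "carry_out", "payload": {"plan": [{"translation": [-0.5,-2.3,-15],"rotation": [0,0,0]},{"translation": [-0.5,-2.3,-45],"rotation": [0,0,0]},{"translation": [-0.5,-2.3,-75],"rotation": [0,0,0]},{"translation": [-0.5,-2.3,-92],"rotation": [0,0,0]},{"translation": [-0.5,-2.3,-98],"rotation": [0,0,0]},{"translation": [-0.5,-2.3,-98],"rotation": [0,0,0]},{"translation": [-0.5,-2.3,-98],"rotation": [0,0,0]}]}}

```text
t: 2.68
tcp_pos: [0.444, 0.1434, 0.3072]
tool_rot: [[0.001, 0.155, 0.988], [0.0, 0.988, -0.155], [-1.0, 0.0, 0.001]]
force: [0.1, -0.5, 0.1]
opening: 0.0937
```

```bash
python3 - <<'E'
from h import *
s=observe()
for k in ['t','joint_pos','tcp_pos','force','moment','effort']: print(k,np.round(s[k],4).tolist())
snap('wrist','w2')
E
```

```text
t 2.675
joint_pos [13.3965, 13.0323, 106.4448, -0.0006, 60.4619, -67.6783]
tcp_pos [0.444, 0.1434, 0.3072]
force [0.1412, -0.4826, 0.1093]
moment [0.0501, -0.0762, -0.0019]
effort [-0.0063, -43.8777, -30.4478, 0.0115, 0.0646, -0.0005]
```

View pics/w2.png

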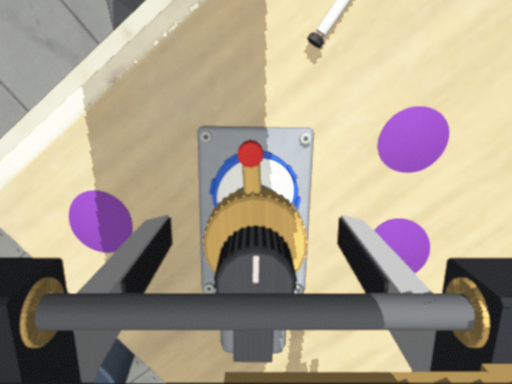

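The ring spans columns 204–308, midway between the fingers at 172 and 338, so the grip is centred. I'll close on the ring.

>>> {"api": "carry_out", "payload": {"plan": [{"translation": [0,0,0],"rotation": [0,0,0]},{"translation": [0,0,0],"rotation": [0,0,0]},{"translation": [0,0,0],"rotation": [0,0,0]},{"translation": [0,0,0],"rotation": [0,0,0]},{"translation": [0,0,0],"rotation": [0,0,0]},{"translation": [0,0,0],"rotation": [0,0,0]}], "hand": 1, "squeeze": 35}}

```text
t: 3.48
tcp_pos: [0.444, 0.1435, 0.3067]
tool_rot: [[0.0, 0.155, 0.988], [0.001, 0.988, -0.155], [-1.0, 0.001, 0.0]]
force: [0.3, 4.7, -1.4]
opening: 0.0511
```

>>> {"api": "carry_out", "payload": {"plan": [{"translation": [0,0.4,0],"rotation": [0,0,0.04]},{"translation": [0,0.4,0],"rotation": [0,0,0.12]},{"translation": [0,0.4,0],"rotation": [0,0,0.22]},{"translation": [0,0.4,0],"rotation": [0,0,0.32]},{"translation": [0,0.4,0],"rotation": [0,0,0.42]},{"translation": [0,0.4,0],"rotation": [0,0,0.52]},{"translation": [0,0.4,0],"rotation": [0,0,0.62]},{"translation": [0,0.4,0],"rotation": [0,0,0.72]},{"translation": [0,0.4,0],"rotation": [0,0,0.82]},{"translation": [0,0.4,0],"rotation": [0,0,0.88]},{"translation": [0,0.4,0],"rotation": [0,0,0.9]},{"translation": [0,0.4,0],"rotation": [0,0,0.9]}]}}

```text
t: 4.97
tcp_pos: [0.4439, 0.144, 0.3067]
tool_rot: [[-0.0, -0.678, 0.735], [0.001, 0.735, 0.678], [-1.0, 0.001, 0.0]]
force: [-1.7, 7.1, 0.0]
opening: 0.0512
```

```bash
python3 - <<'E'
from h import *
s=observe()
for k in ['t','joint_pos','tcp_pos','force','moment','effort']: print(k,np.round(s[k],4).tolist())
snap('wrist','w3');im=snap('top','t3')
cv2.imwrite('pics/t3c.png',cv2.resize(im[155:245,240:320,::-1],None,fx=6,fy=6,interpolation=cv2.INTER_CUBIC))
E
```

```text
t 4.975
joint_pos [13.4726, 13.0912, 106.4585, 0.0519, 60.4489, -119.2127]
tcp_pos [0.4439, 0.144, 0.3067]
force [-1.7399, 7.0612, 0.0313]
moment [1.1211, 0.0692, -0.0162]
effort [-2.8952, -44.3737, -30.4752, -1.3365, 0.2315, -0.1775]
```

View pics/w3.png

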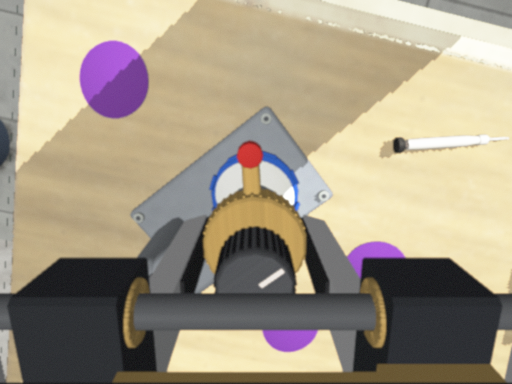

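>>> {"api": "carry_out", "payload": {"plan": [{"translation": [0,0,0],"rotation": [0,0,0]},{"translation": [0,0,0],"rotation": [0,0,0]},{"translation": [0,0,0],"rotation": [0,0,0]},{"translation": [0,0,10],"rotation": [0,0,0]},{"translation": [0,0,25],"rotation": [0,0,0]},{"translation": [0,0,32],"rotation": [0,0,0]},{"translation": [0,0,32],"rotation": [0,0,0]}], "hand": 0.3}}

```text
t: 5.95
tcp_pos: [0.4439, 0.1437, 0.3394]
tool_rot: [[0.001, -0.677, 0.736], [0.0, 0.736, 0.677], [-1.0, -0.001, 0.001]]
force: [0.0, 0.1, 0.8]
opening: 0.0656
```

```bash
python3 - <<'E'
from h import *
s=observe()
for k in ['t','joint_pos','tcp_pos','force','moment','effort']: print(k,np.round(s[k],4).tolist())
im=snap('wrist','w4')
cv2.imwrite('pics/w4c.png',cv2.resize(im[130:384,150:360,::-1],None,fx=2.3,fy=2.3,interpolation=cv2.INTER_CUBIC))
im=snap('side','s4')
cv2.imwrite('pics/s4c.png',cv2.resize(im[205:255,205:275,::-1],None,fx=11,fy=11,interpolation=cv2.INTER_CUBIC))
for i in range(6):
    s=observe(); print(np.round(s['force'],2),np.round(s['moment'],3),np.round(s['effort'][5],3)); read_camera('top')
E
```

```text
t 5.95
joint_pos [13.4421, 10.5322, 104.6511, 0.0004, 64.739, -119.1959]
tcp_pos [0.4439, 0.1437, 0.3394]
force [0.0155, 0.0702, 0.8472]
moment [0.0889, -0.0062, 0.048]
effort [0.0064, -44.229, -33.0052, -0.047, 0.256, -0.0001]
[ 0.17 -0.07  0.37] [ 0.103  0.07  -0.011] -0.0
[-0.17  0.22 -0.2 ] [0.083 0.056 0.009] -0.0
[ 0.55 -0.43  0.13] [0.075 0.002 0.   ] -0.0
[-0.82 -0.04  0.1 ] [ 0.117 -0.001 -0.016] 0.0
[-0.25  0.33  0.04] [ 0.103  0.064 -0.05 ] -0.0
[-0.03 -0.28 -0.06] [ 0.061  0.041 -0.008] 0.0
```

View pics/w4c.png

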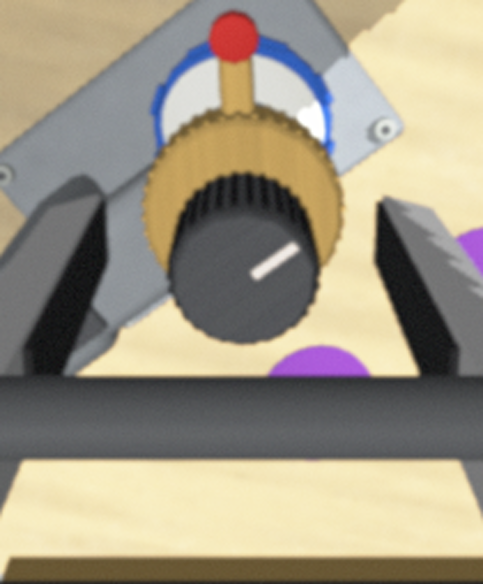

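View pics/s4c.png

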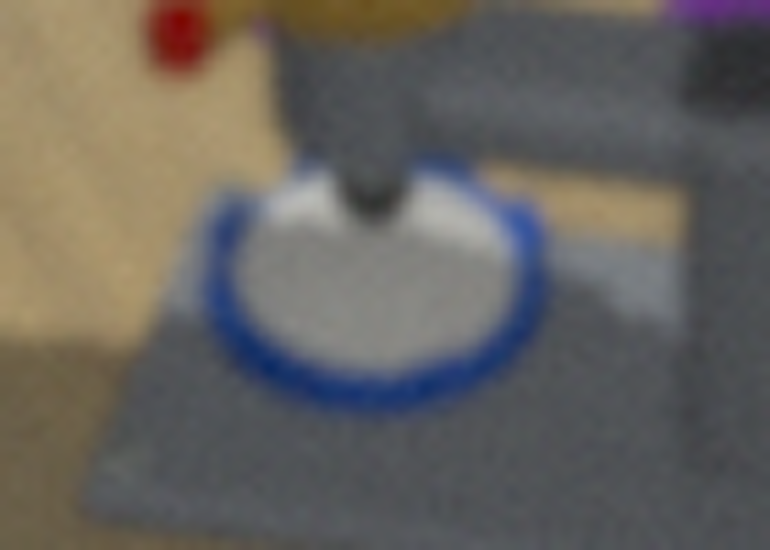

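>>> {"api": "carry_out", "payload": {"plan": [{"translation": [0,0,0],"rotation": [0,0,0]},{"translation": [0,0,0],"rotation": [0,0,0]},{"translation": [0,0,0],"rotation": [0,0,0]},{"translation": [0,0,0],"rotation": [0,0,0]},{"translation": [0,0,0],"rotation": [0,0,0]}], "hand": 1, "squeeze": 20}}

```text
t: 6.98
tcp_pos: [0.4438, 0.1439, 0.3386]
tool_rot: [[-0.001, -0.677, 0.736], [0.0, 0.736, 0.677], [-1.0, 0.001, -0.0]]
force: [-3.8, 4.4, 1.0]
opening: 0.0316
```

```bash
python3 - <<'E'
from h import *
s=observe()
for k in ['t','joint_pos','tcp_pos','force','moment','effort','opening']: print(k,np.round(s[k],4).tolist())
E
```

```text
t 6.975
joint_pos [13.4624, 10.5918, 104.6927, 0.0371, 64.7454, -119.1991]
tcp_pos [0.4438, 0.1439, 0.3386]
force [-3.8073, 4.4083, 1.0154]
moment [0.7288, 0.5808, 0.0073]
effort [-2.2028, -42.779, -32.8175, -0.9981, -0.5427, 0.032]
opening 0.0316
```

>>> {"api": "carry_out", "payload": {"plan": [{"translation": [0,0,0],"rotation": [0,0,-0.05]},{"translation": [0,0,0],"rotation": [0,0,-0.15]},{"translation": [0,0,0],"rotation": [0,0,-0.25]},{"translation": [0,0,0],"rotation": [0,0,-0.35]},{"translation": [0,0,0],"rotation": [0,0,-0.45]},{"translation": [0,0,0],"rotation": [0,0,-0.55]},{"translation": [0,0,0],"rotation": [0,0,-0.65]},{"translation": [0,0,0],"rotation": [0,0,-0.75]}]}}

```text
t: 7.98
tcp_pos: [0.4439, 0.1438, 0.3386]
tool_rot: [[-0.0, 0.009, 1.0], [0.0, 1.0, -0.009], [-1.0, -0.0, -0.0]]
force: [-2.9, 1.7, 1.3]
opening: 0.0313
```

```bash
python3 - <<'E'
from h import *
s=observe()
for k in ['t','joint_pos','tcp_pos','force','moment','effort','opening','qd']: print(k,np.round(s[k],4).tolist())
E
```

```text
t 7.975
joint_pos [13.4505, 10.594, 104.6897, 0.0062, 64.7391, -76.039]
tcp_pos [0.4439, 0.1438, 0.3386]
force [-2.9099, 1.7004, 1.321]
moment [0.3182, 0.471, 0.0768]
effort [-1.0914, -42.8464, -32.71, -0.442, -0.4575, -1.6148]
opening 0.0313
qd [0.0032, 0.0862, -0.0027, -0.0171, -0.1019, 45.4548]
```

>>> {"api": "carry_out", "payload": {"plan": [{"translation": [0,0,0],"rotation": [0,0,-0.1]},{"translation": [0,0,0],"rotation": [0,0,-0.2]},{"translation": [0,0,0],"rotation": [0,0,-0.3]},{"translation": [0,0,0],"rotation": [0,0,-0.4]},{"translation": [0,0,0],"rotation": [0,0,-0.5]},{"translation": [0,0,0],"rotation": [0,0,-0.6]},{"translation": [0,0,0],"rotation": [0,0,-0.65]},{"translation": [0,0,0],"rotation": [0,0,-0.67]}]}}

```text
t: 8.98
tcp_pos: [0.4438, 0.1437, 0.3386]
tool_rot: [[-0.001, 0.626, 0.78], [-0.0, 0.78, -0.626], [-1.0, -0.001, -0.0]]
force: [-4.6, -0.8, 1.7]
opening: 0.0313
```

```bash
cat >> h.py <<'E'
def samp(n=6):
    M=[];E=[]
    for i in range(n):
        s=observe(); M.append(s['moment'][2]); E.append(s['effort'][5]); 
        print(round(s['t'],3),'Mz %.3f eff %.3f q6 %.3f qd %.2f'%(s['moment'][2],s['effort'][5],s['joint_pos'][5],s['qd'][5]))
        if i<n-1: read_camera('side')
    print('meanMz %.3f'%np.mean(M))
E
python3 - <<'E'
from h import *
im=snap('side','s5')
cv2.imwrite('pics/s5c.png',cv2.resize(im[205:255,205:275,::-1],None,fx=11,fy=11,interpolation=cv2.INTER_CUBIC))
samp(7)
im=snap('wrist','w5')
E
```

```text
9.025 Mz -0.012 eff -0.124 q6 -37.771 qd -1.98
9.075 Mz -0.035 eff 0.309 q6 -37.852 qd -0.94
9.125 Mz -0.051 eff 0.105 q6 -37.880 qd -0.22
9.175 Mz -0.039 eff -0.024 q6 -37.883 qd 0.03
9.225 Mz 0.011 eff -0.040 q6 -37.887 qd -0.00
9.275 Mz -0.056 eff -0.040 q6 -37.885 qd 0.10
9.325 Mz 0.002 eff -0.040 q6 -37.884 qd 0.10
meanMz -0.026
```

View pics/s5c.png

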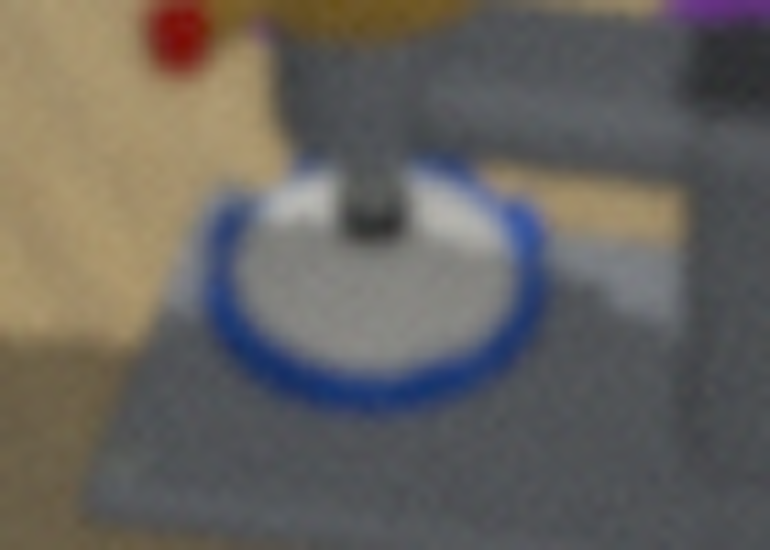

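View pics/w5.png

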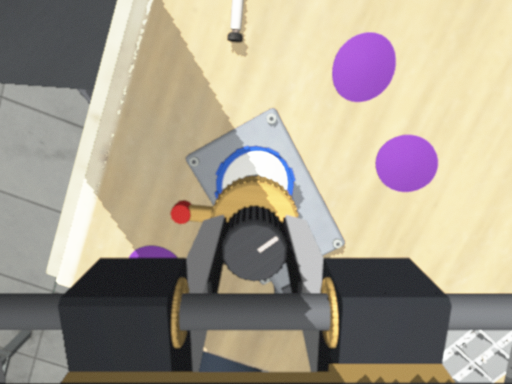

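>>> {"api": "carry_out", "payload": {"plan": [{"translation": [0,0,0],"rotation": [0,0,-0.03]},{"translation": [0,0,0],"rotation": [0,0,-0.06]},{"translation": [0,0,0],"rotation": [0,0,-0.09]},{"translation": [0,0,0],"rotation": [0,0,-0.12]}]}}

```text
t: 9.88
tcp_pos: [0.4439, 0.1437, 0.3386]
tool_rot: [[-0.001, 0.714, 0.7], [-0.0, 0.7, -0.714], [-1.0, -0.001, -0.0]]
force: [-6.2, -2.0, 3.9]
opening: 0.031
```

```bash
python3 -c "
from h import *
samp(1)"
```

```text
9.875 Mz 0.062 eff -0.444 q6 -30.957 qd 13.69
meanMz 0.062
```

>>> {"api": "carry_out", "payload": {"plan": [{"translation": [0,0,0],"rotation": [0,0,-0.03]},{"translation": [0,0,0],"rotation": [0,0,-0.06]}]}}

```text
t: 10.12
tcp_pos: [0.4438, 0.1436, 0.3386]
tool_rot: [[-0.001, 0.755, 0.656], [-0.0, 0.656, -0.755], [-1.0, -0.001, -0.0]]
force: [-6.3, -2.6, 3.5]
opening: 0.0315
```

```bash
python3 -c "
from h import *
samp(1)"
```

```text
10.125 Mz 0.023 eff -0.444 q6 -27.522 qd 13.67
meanMz 0.023
```

>>> {"api": "carry_out", "payload": {"plan": [{"translation": [0,0,0],"rotation": [0,0,-0.03]},{"translation": [0,0,0],"rotation": [0,0,-0.06]}]}}

```text
t: 10.38
tcp_pos: [0.4438, 0.1436, 0.3386]
tool_rot: [[-0.001, 0.793, 0.609], [-0.001, 0.609, -0.793], [-1.0, -0.001, -0.0]]
force: [-6.3, -1.6, 3.4]
opening: 0.0315
```

```bash
python3 -c "
from h import *
samp(9)"
```

```text
10.375 Mz 0.066 eff -0.444 q6 -24.081 qd 13.70
10.425 Mz -0.016 eff -0.294 q6 -23.991 qd -2.29
10.475 Mz -0.005 eff 0.358 q6 -24.085 qd -1.27
10.525 Mz -0.034 eff 0.084 q6 -24.120 qd -0.21
10.575 Mz -0.059 eff -0.028 q6 -24.129 qd -0.04
10.625 Mz -0.043 eff -0.056 q6 -24.130 qd -0.06
10.675 Mz -0.102 eff -0.062 q6 -24.132 qd -0.03
10.725 Mz -0.041 eff -0.063 q6 -24.131 qd 0.08
10.775 Mz -0.043 eff -0.064 q6 -24.131 qd 0.07
meanMz -0.031
```

>>> {"api": "carry_out", "payload": {"plan": [{"translation": [0,0,0],"rotation": [0,0,-0.03]},{"translation": [0,0,0],"rotation": [0,0,-0.06]},{"translation": [0,0,0],"rotation": [0,0,-0.09]},{"translation": [0,0,0],"rotation": [0,0,-0.12]},{"translation": [0,0,0],"rotation": [0,0,-0.15]}]}}

```text
t: 11.4
tcp_pos: [0.4438, 0.1436, 0.3386]
tool_rot: [[-0.001, 0.875, 0.484], [-0.001, 0.484, -0.875], [-1.0, -0.001, 0.0]]
force: [-7.2, -2.6, 4.6]
opening: 0.0314
```

```bash
python3 -c "
from h import *
samp(1)"
```

```text
11.4 Mz 0.026 eff -0.444 q6 -15.488 qd 13.61
meanMz 0.026
```

>>> {"api": "carry_out", "payload": {"plan": [{"translation": [0,0,0],"rotation": [0,0,-0.03]},{"translation": [0,0,0],"rotation": [0,0,-0.06]},{"translation": [0,0,0],"rotation": [0,0,-0.09]},{"translation": [0,0,0],"rotation": [0,0,-0.12]}]}}

```text
t: 11.9
tcp_pos: [0.4438, 0.1436, 0.3386]
tool_rot: [[-0.001, 0.927, 0.376], [-0.001, 0.376, -0.927], [-1.0, -0.001, 0.0]]
force: [-6.5, -3.1, 4.1]
opening: 0.031
```

```bash
python3 -c "
from h import *
samp(1)"
```

```text
11.9 Mz 0.065 eff -0.444 q6 -8.614 qd 13.73
meanMz 0.065
```

>>> {"api": "carry_out", "payload": {"plan": [{"translation": [0,0,0],"rotation": [0,0,-0.03]},{"translation": [0,0,0],"rotation": [0,0,-0.06]},{"translation": [0,0,0],"rotation": [0,0,-0.09]},{"translation": [0,0,0],"rotation": [0,0,-0.12]}]}}

```text
t: 12.4
tcp_pos: [0.4438, 0.1436, 0.3386]
tool_rot: [[-0.001, 0.965, 0.262], [-0.001, 0.262, -0.965], [-1.0, -0.001, 0.0]]
force: [-6.9, -3.3, 4.5]
opening: 0.0314
```

```bash
python3 -c "
from h import *
samp(1)"
```

```text
12.4 Mz 0.078 eff -0.444 q6 -1.736 qd 13.65
meanMz 0.078
```

>>> {"api": "carry_out", "payload": {"plan": [{"translation": [0,0,0],"rotation": [0,0,-0.03]},{"translation": [0,0,0],"rotation": [0,0,-0.06]},{"translation": [0,0,0],"rotation": [0,0,-0.09]},{"translation": [0,0,0],"rotation": [0,0,-0.12]}]}}

```text
t: 12.9
tcp_pos: [0.4438, 0.1436, 0.3386]
tool_rot: [[-0.001, 0.99, 0.144], [-0.001, 0.144, -0.99], [-1.0, -0.001, 0.0]]
force: [-7.4, -2.8, 5.0]
opening: 0.0316
```

```bash
python3 -c "
from h import *
samp(1)
im=snap('wrist','w6')
im=snap('side','s6')
cv2.imwrite('pics/s6c.png',cv2.resize(im[205:255,205:275,::-1],None,fx=11,fy=11,interpolation=cv2.INTER_CUBIC))
"
```

```text
12.9 Mz 0.043 eff -0.444 q6 5.139 qd 13.57
meanMz 0.043
```

View pics/s6c.png

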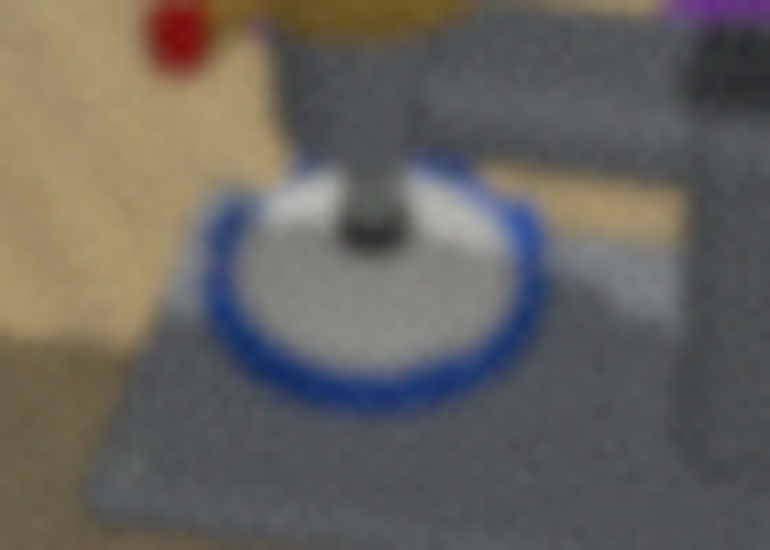

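View pics/w6.png

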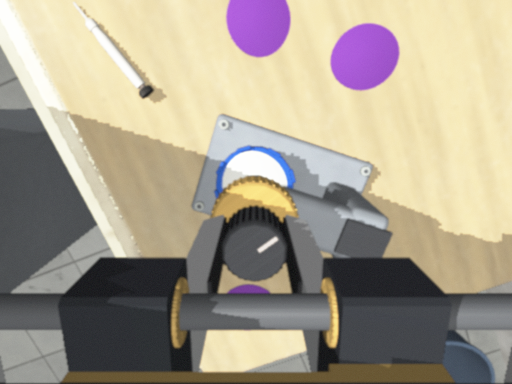

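>>> {"api": "carry_out", "payload": {"plan": [{"translation": [0,0,0],"rotation": [0,0,-0.03]},{"translation": [0,0,0],"rotation": [0,0,-0.06]},{"translation": [0,0,0],"rotation": [0,0,-0.09]},{"translation": [0,0,0],"rotation": [0,0,-0.12]}]}}

```text
t: 13.5
tcp_pos: [0.4437, 0.1436, 0.3386]
tool_rot: [[-0.001, 1.0, 0.025], [-0.001, 0.025, -1.0], [-1.0, -0.001, 0.001]]
force: [-6.8, -2.5, 4.8]
opening: 0.0311
```

```bash
python3 -c "
from h import *
samp(1)"
```

```text
13.5 Mz 0.107 eff -0.443 q6 12.012 qd 13.63
meanMz 0.107
```

>>> {"api": "carry_out", "payload": {"plan": [{"translation": [0,0,0],"rotation": [0,0,-0.03]},{"translation": [0,0,0],"rotation": [0,0,-0.06]},{"translation": [0,0,0],"rotation": [0,0,-0.09]},{"translation": [0,0,0],"rotation": [0,0,-0.12]}]}}

```text
t: 14.0
tcp_pos: [0.4437, 0.1436, 0.3386]
tool_rot: [[-0.001, 0.995, -0.095], [-0.001, -0.095, -0.995], [-1.0, -0.001, 0.001]]
force: [-8.9, -1.8, 5.5]
opening: 0.0312
```

```bash
python3 -c "
from h import *
samp(1)"
```

```text
14.0 Mz 0.102 eff -0.443 q6 18.889 qd 13.73
meanMz 0.102
```

>>> {"api": "carry_out", "payload": {"plan": [{"translation": [0,0,0],"rotation": [0,0,-0.03]},{"translation": [0,0,0],"rotation": [0,0,-0.06]},{"translation": [0,0,0],"rotation": [0,0,-0.09]},{"translation": [0,0,0],"rotation": [0,0,-0.12]}]}}

```text
t: 14.5
tcp_pos: [0.4437, 0.1436, 0.3386]
tool_rot: [[-0.001, 0.977, -0.213], [-0.001, -0.213, -0.977], [-1.0, -0.001, 0.001]]
force: [-9.4, -2.3, 5.1]
opening: 0.0314
```

```bash
python3 -c "
from h import *
samp(1)"
```

```text
14.5 Mz 0.127 eff -0.444 q6 25.765 qd 13.64
meanMz 0.127
```

>>> {"api": "carry_out", "payload": {"plan": [{"translation": [0,0,0],"rotation": [0,0,-0.03]},{"translation": [0,0,0],"rotation": [0,0,-0.06]},{"translation": [0,0,0],"rotation": [0,0,-0.09]}]}}

```text
t: 14.88
tcp_pos: [0.4437, 0.1436, 0.3386]
tool_rot: [[-0.001, 0.954, -0.3], [-0.001, -0.3, -0.954], [-1.0, -0.001, 0.001]]
force: [-8.8, -2.2, 5.0]
opening: 0.0314
```

```bash
python3 -c "
from h import *
samp(1)"
```

```text
14.875 Mz 0.095 eff -0.444 q6 30.921 qd 13.69
meanMz 0.095
```

```bash
python3 -c "
from h import *
samp(14)
im=snap('side','s7')
cv2.imwrite('pics/s7c.png',cv2.resize(im[205:255,205:275,::-1],None,fx=11,fy=11,interpolation=cv2.INTER_CUBIC))
s=observe();print(np.round(s['effort'],3),s['force'],s['moment'])
"
```

```text
14.875 Mz 0.095 eff -0.444 q6 30.921 qd 13.69
14.925 Mz -0.058 eff -0.293 q6 31.014 qd -2.31
14.975 Mz -0.030 eff 0.359 q6 30.918 qd -1.17
15.025 Mz 0.003 eff 0.084 q6 30.883 qd -0.46
15.075 Mz -0.109 eff -0.028 q6 30.875 qd -0.11
15.125 Mz -0.047 eff -0.055 q6 30.874 qd 0.03
15.175 Mz -0.074 eff -0.062 q6 30.872 qd -0.04
15.225 Mz -0.105 eff -0.063 q6 30.872 qd -0.13
15.275 Mz -0.063 eff -0.063 q6 30.872 qd 0.01
15.325 Mz -0.081 eff -0.063 q6 30.876 qd -0.02
15.375 Mz -0.031 eff -0.063 q6 30.872 qd 0.08
15.425 Mz -0.044 eff -0.063 q6 30.872 qd -0.06
15.475 Mz -0.093 eff -0.063 q6 30.872 qd 0.02
15.525 Mz -0.044 eff -0.063 q6 30.872 qd -0.07
meanMz -0.049
[  0.042 -41.364 -34.409   0.201  -2.239  -0.063] [-8.34035577 -3.67046738  5.63812561] [-0.55963133  1.5621673  -0.07216118]
```

View pics/s7c.png

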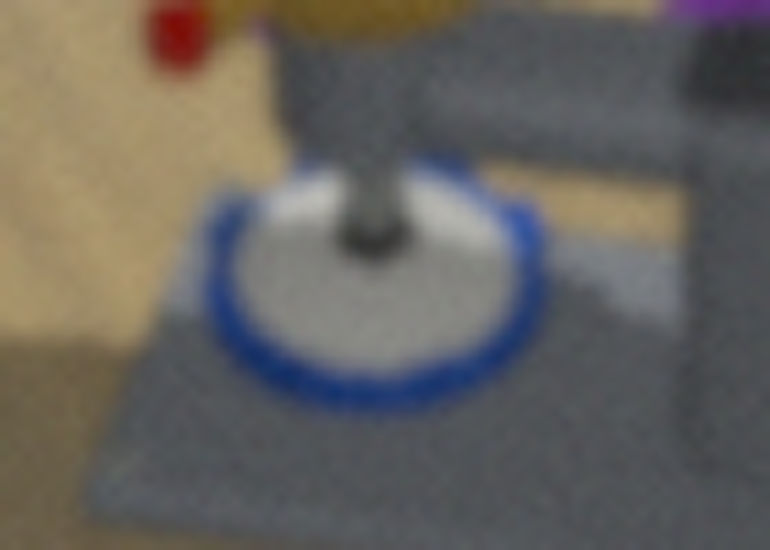

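>>> {"api": "carry_out", "payload": {"plan": [{"translation": [0,0,0],"rotation": [0,0,-0.03]},{"translation": [0,0,0],"rotation": [0,0,-0.06]},{"translation": [0,0,0],"rotation": [0,0,-0.09]},{"translation": [0,0,0],"rotation": [0,0,-0.12]}]}}

```text
t: 16.08
tcp_pos: [0.4436, 0.1436, 0.3386]
tool_rot: [[-0.002, 0.911, -0.412], [-0.001, -0.412, -0.911], [-1.0, -0.001, 0.001]]
force: [-9.0, -2.9, 6.4]
opening: 0.0315
```

```bash
python3 -c "
from h import *
samp(1)"
```

```text
16.075 Mz 0.055 eff -0.444 q6 37.797 qd 13.70
meanMz 0.055
```

>>> {"api": "carry_out", "payload": {"plan": [{"translation": [0,0,0],"rotation": [0,0,-0.03]},{"translation": [0,0,0],"rotation": [0,0,-0.06]},{"translation": [0,0,0],"rotation": [0,0,-0.09]}]}}

```text
t: 16.45
tcp_pos: [0.4436, 0.1437, 0.3386]
tool_rot: [[-0.002, 0.87, -0.492], [-0.001, -0.492, -0.87], [-1.0, -0.001, 0.001]]
force: [-9.5, -2.5, 7.4]
opening: 0.0314
```

```bash
python3 -c "
from h import *
samp(1)"
```

```text
16.45 Mz 0.094 eff -0.444 q6 42.954 qd 13.58
meanMz 0.094
```

>>> {"api": "carry_out", "payload": {"plan": [{"translation": [0,0,0],"rotation": [0,0,-0.03]},{"translation": [0,0,0],"rotation": [0,0,-0.06]},{"translation": [0,0,0],"rotation": [0,0,-0.09]}]}}

```text
t: 16.82
tcp_pos: [0.4436, 0.1436, 0.3386]
tool_rot: [[-0.002, 0.823, -0.569], [-0.001, -0.569, -0.823], [-1.0, -0.001, 0.001]]
force: [-9.2, -2.6, 5.2]
opening: 0.0318
```

```bash
python3 -c "
from h import *
samp(1)"
```

```text
16.825 Mz 0.081 eff -0.444 q6 48.110 qd 13.61
meanMz 0.081
```

>>> {"api": "carry_out", "payload": {"plan": [{"translation": [0,0,0],"rotation": [0,0,-0.03]},{"translation": [0,0,0],"rotation": [0,0,-0.06]},{"translation": [0,0,0],"rotation": [0,0,-0.09]}]}}

```text
t: 17.2
tcp_pos: [0.4436, 0.1437, 0.3386]
tool_rot: [[-0.002, 0.768, -0.64], [-0.001, -0.64, -0.768], [-1.0, -0.001, 0.002]]
force: [-8.9, -1.6, 6.3]
opening: 0.0311
```

```bash
python3 -c "
from h import *
samp(1)
im=snap('side','s8')
cv2.imwrite('pics/s8c.png',cv2.resize(im[205:255,205:275,::-1],None,fx=11,fy=11,interpolation=cv2.INTER_CUBIC))
im=snap('wrist','w8')
"
```

```text
17.2 Mz 0.070 eff -0.444 q6 53.267 qd 13.67
meanMz 0.070
```

View pics/s8c.png

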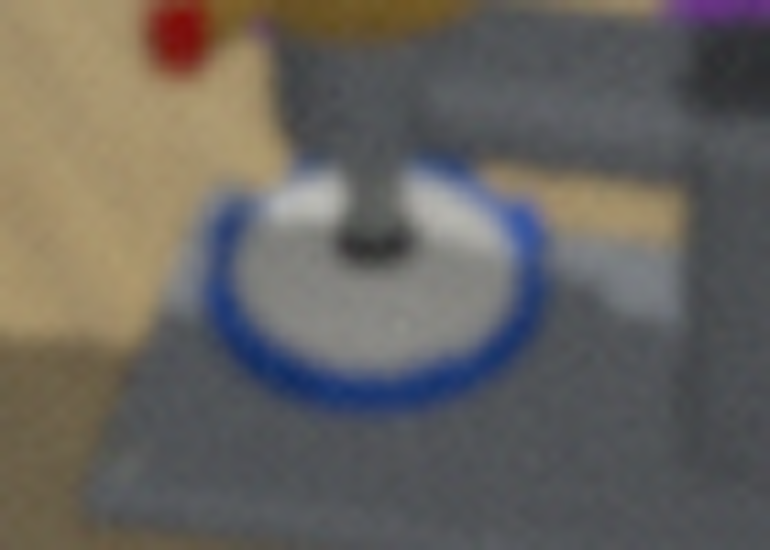

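View pics/w8.png

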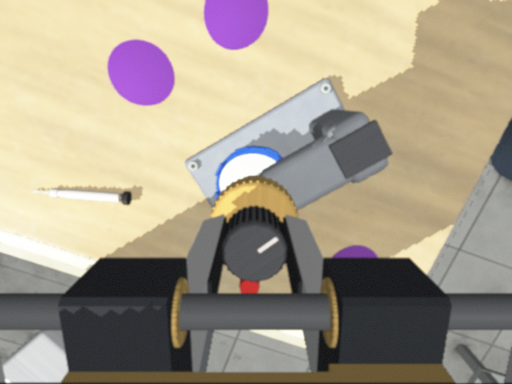

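>>> {"api": "carry_out", "payload": {"plan": [{"translation": [0,0,0],"rotation": [0,0,-0.03]},{"translation": [0,0,0],"rotation": [0,0,-0.06]},{"translation": [0,0,0],"rotation": [0,0,-0.09]},{"translation": [0,0,0],"rotation": [0,0,-0.12]}]}}

```text
t: 17.8
tcp_pos: [0.4436, 0.1437, 0.3386]
tool_rot: [[-0.002, 0.686, -0.728], [-0.0, -0.728, -0.686], [-1.0, -0.001, 0.002]]
force: [-9.7, -1.7, 6.1]
opening: 0.0315
```

```bash
python3 -c "
from h import *
samp(1)"
```

```text
17.8 Mz 0.064 eff -0.444 q6 60.144 qd 13.71
meanMz 0.064
```

>>> {"api": "carry_out", "payload": {"plan": [{"translation": [0,0,0],"rotation": [0,0,-0.03]},{"translation": [0,0,0],"rotation": [0,0,-0.06]},{"translation": [0,0,0],"rotation": [0,0,-0.09]}]}}

```text
t: 18.18
tcp_pos: [0.4436, 0.1437, 0.3386]
tool_rot: [[-0.002, 0.618, -0.786], [-0.0, -0.786, -0.618], [-1.0, -0.001, 0.002]]
force: [-10.0, -1.6, 6.7]
opening: 0.0314
```

```bash
python3 -c "
from h import *
samp(1)"
```

```text
18.175 Mz 0.102 eff -0.445 q6 65.299 qd 13.80
meanMz 0.102
```

>>> {"api": "carry_out", "payload": {"plan": [{"translation": [0,0,0],"rotation": [0,0,-0.03]},{"translation": [0,0,0],"rotation": [0,0,-0.06]},{"translation": [0,0,0],"rotation": [0,0,-0.09]}]}}

```text
t: 18.55
tcp_pos: [0.4436, 0.1437, 0.3386]
tool_rot: [[-0.002, 0.544, -0.839], [-0.0, -0.839, -0.544], [-1.0, -0.001, 0.002]]
force: [-10.0, -2.0, 6.5]
opening: 0.0315
```

```bash
python3 -c "
from h import *
samp(1)"
```

```text
18.55 Mz 0.073 eff -0.445 q6 70.456 qd 13.66
meanMz 0.073
```

>>> {"api": "carry_out", "payload": {"plan": [{"translation": [0,0,0],"rotation": [0,0,-0.03]},{"translation": [0,0,0],"rotation": [0,0,-0.06]}]}}

```text
t: 18.8
tcp_pos: [0.4436, 0.1437, 0.3386]
tool_rot: [[-0.002, 0.493, -0.87], [-0.0, -0.87, -0.493], [-1.0, -0.001, 0.002]]
force: [-9.5, -1.3, 6.3]
opening: 0.0318
```

```bash
python3 -c "
from h import *
samp(1)"
```

```text
18.8 Mz 0.071 eff -0.445 q6 73.893 qd 13.67
meanMz 0.071
```

```bash
python3 -c "
from h import *
samp(12)
im=snap('side','s9')
a=[cv2.resize(cv2.cvtColor(cv2.imread('pics/%s.png'%n),cv2.COLOR_BGR2GRAY)[215:245,225:255],None,fx=8,fy=8,interpolation=cv2.INTER_CUBIC) for n in ('s4','s5','s6','s7','s8','s9')]
cv2.imwrite('pics/cmp.png',np.vstack([np.hstack(a[:3]),np.hstack(a[3:])]))
g=[cv2.cvtColor(cv2.imread('pics/%s.png'%n),cv2.COLOR_BGR2GRAY)[216:240,236:242].mean(1).round().astype(int) for n in ('s4','s5','s6','s7','s8','s9')]
for i,r in enumerate(np.array(g).T): print(216+i,r)
"
```

```text
18.8 Mz 0.071 eff -0.445 q6 73.893 qd 13.67
18.85 Mz 0.016 eff -0.295 q6 73.985 qd -2.31
18.9 Mz -0.040 eff 0.357 q6 73.891 qd -1.21
18.95 Mz -0.077 eff 0.082 q6 73.855 qd -0.39
19.0 Mz -0.051 eff -0.029 q6 73.848 qd -0.08
19.05 Mz -0.060 eff -0.057 q6 73.842 qd -0.09
19.1 Mz -0.066 eff -0.063 q6 73.843 qd -0.05
19.15 Mz -0.111 eff -0.064 q6 73.844 qd 0.03
19.2 Mz -0.118 eff -0.065 q6 73.844 qd 0.00
19.25 Mz -0.056 eff -0.065 q6 73.844 qd -0.07
19.3 Mz -0.072 eff -0.065 q6 73.842 qd 0.14
19.35 Mz -0.014 eff -0.065 q6 73.843 qd 0.11
meanMz -0.048
216 [82 80 82 82 81 82]
217 [82 82 82 82 82 82]
218 [82 81 81 82 83 82]
219 [81 86 85 85 85 85]
220 [81 89 90 91 91 92]
221 [ 77  95  99 101 101 102]
222 [ 69  93 102 106 108 108]
223 [ 73  86  97 102 108 107]
224 [ 94  71  85  93 100 103]
225 [115  62  69  79  87  92]
226 [125  77  59  64  69  77]
227 [127 106  77  66  56  64]
228 [128 123 106  90  76  62]
229 [130 130 125 116 105  88]
230 [131 133 130 128 126 114]
231 [132 133 133 133 134 128]
232 [134 134 133 132 134 133]
233 [135 134 134 134 135 135]
234 [134 136 136 136 137 134]
235 [135 136 137 136 137 136]
236 [134 136 135 136 135 135]
237 [128 128 127 127 127 128]
238 [107 107 107 108 108 108]
239 [80 81 80 80 80 79]
```

View pics/cmp.png

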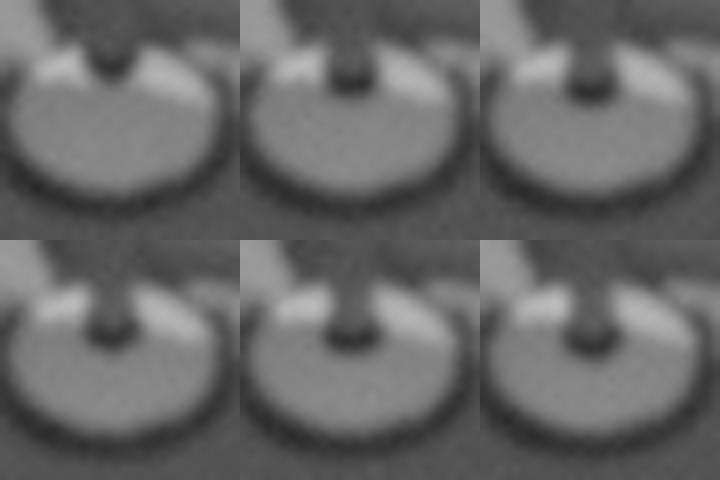

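Torque and picture agree. J6 effort is unchanged at −0.445, and the cup's front edge in rows 237–239 hasn't moved, so there's no contact yet. I'll go on in small steps.

>>> {"api": "carry_out", "payload": {"plan": [{"translation": [0,0,0],"rotation": [0,0,-0.03]},{"translation": [0,0,0],"rotation": [0,0,-0.06]},{"translation": [0,0,0],"rotation": [0,0,-0.09]}]}}

```text
t: 19.77
tcp_pos: [0.4436, 0.1437, 0.3386]
tool_rot: [[-0.002, 0.413, -0.911], [-0.0, -0.911, -0.413], [-1.0, -0.001, 0.002]]
force: [-10.1, -1.6, 7.0]
opening: 0.0316
```

```bash
cat >> h.py <<'E'
def cup():
    r=cv2.cvtColor(cv2.imread('pics/s4.png'),cv2.COLOR_BGR2GRAY).astype(float)
    im=read_camera('side'); g=cv2.cvtColor(im,cv2.COLOR_RGB2GRAY).astype(float)
    sl=(slice(235,243),slice(230,247)); gy=np.gradient(r,axis=0)[sl]; d=(g-r)[sl]
    print('cup shift px %.3f'%(-(gy*d).sum()/(gy**2).sum()))
E
python3 -c "
from h import *
samp(1); cup()"
```

```text
19.775 Mz 0.030 eff -0.445 q6 79.048 qd 13.63
meanMz 0.030
cup shift px -0.004
```

>>> {"api": "carry_out", "payload": {"plan": [{"translation": [0,0,0],"rotation": [0,0,-0.03]},{"translation": [0,0,0],"rotation": [0,0,-0.06]},{"translation": [0,0,0],"rotation": [0,0,-0.09]}]}}

```text
t: 20.2
tcp_pos: [0.4436, 0.1438, 0.3386]
tool_rot: [[-0.002, 0.33, -0.944], [-0.0, -0.944, -0.33], [-1.0, -0.0, 0.002]]
force: [-10.3, -1.3, 6.4]
opening: 0.0313
```

```bash
python3 -c "
from h import *
samp(1); cup()"
```

```text
20.2 Mz 0.079 eff -0.436 q6 84.207 qd 13.76
meanMz 0.079
cup shift px 0.033
```

Contact has just begun: effort rose by 0.009 N m, about 2 N. I'll take it slightly further, to a light bearing force of about 5 N.

>>> {"api": "carry_out", "payload": {"plan": [{"translation": [0,0,0],"rotation": [0,0,-0.03]},{"translation": [0,0,0],"rotation": [0,0,-0.06]},{"translation": [0,0,0],"rotation": [0,0,-0.09]}]}}

```text
t: 20.62
tcp_pos: [0.4436, 0.1438, 0.3386]
tool_rot: [[-0.002, 0.243, -0.97], [-0.0, -0.97, -0.243], [-1.0, -0.0, 0.002]]
force: [-9.9, -0.6, 5.6]
opening: 0.0316
```

```bash
python3 -c "
from h import *
samp(6); cup(); cup()"
```

```text
20.625 Mz 0.038 eff -0.424 q6 89.362 qd 13.75
20.675 Mz 0.017 eff -0.272 q6 89.455 qd -2.46
20.725 Mz -0.014 eff 0.379 q6 89.359 qd -1.19
20.775 Mz 0.011 eff 0.104 q6 89.324 qd -0.37
20.825 Mz -0.046 eff -0.007 q6 89.313 qd -0.11
20.875 Mz -0.089 eff -0.035 q6 89.316 qd 0.02
meanMz -0.014
cup shift px 0.135
cup shift px 0.119
```

>>> {"api": "carry_out", "payload": {"plan": [{"translation": [0,0,0],"rotation": [0,0,0]},{"translation": [0,0,0],"rotation": [0,0,0]},{"translation": [0,0,0],"rotation": [0,0,0]},{"translation": [0,0,0],"rotation": [0,0,0]},{"translation": [0,0,0],"rotation": [0,0,0.1]},{"translation": [0,0,0],"rotation": [0,0,0.25]},{"translation": [0,0,0],"rotation": [0,0,0.4]},{"translation": [0,0,0],"rotation": [0,0,0.5]},{"translation": [0,0,0],"rotation": [0,0,0.55]},{"translation": [0,0,0],"rotation": [0,0,0.55]},{"translation": [0,0,0],"rotation": [0,0,0.55]}], "hand": 0.2}}

```text
t: 22.35
tcp_pos: [0.4439, 0.1437, 0.3386]
tool_rot: [[-0.0, 0.714, -0.701], [-0.0, -0.701, -0.714], [-1.0, -0.0, 0.0]]
force: [-0.4, 0.6, 0.4]
opening: 0.0752
```

```bash
python3 -c "
from h import *
samp(1); cup(); cup()
s=observe();print(s['tcp_pos'],s['force'],s['opening'])
snap('wrist','w10'); snap('side','s10')"
```

```text
22.35 Mz 0.019 eff -0.028 q6 57.913 qd -0.21
meanMz 0.019
cup shift px 0.154
cup shift px 0.148
[0.44395502 0.14372473 0.3386108 ] [-0.25191985  0.26145446  0.64109522] 0.07527019713066527
```

View pics/w10.png

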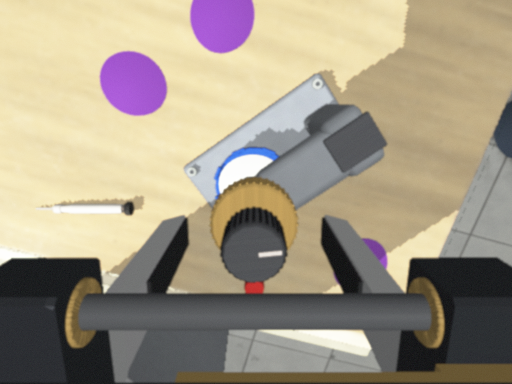

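>>> {"api": "carry_out", "payload": {"plan": [{"translation": [0,0,-10],"rotation": [0,0,0]},{"translation": [0,0,-25],"rotation": [0,0,0]},{"translation": [0,0,-32],"rotation": [0,0,0]},{"translation": [0,0,-32],"rotation": [0,0,0]},{"translation": [0,0,-32],"rotation": [0,0,0]}]}}

```text
t: 23.18
tcp_pos: [0.444, 0.1438, 0.3069]
tool_rot: [[0.0, 0.714, -0.7], [0.0, -0.7, -0.714], [-1.0, 0.0, -0.0]]
force: [-0.4, 0.1, 0.3]
opening: 0.0755
```

>>> {"api": "carry_out", "payload": {"plan": [{"translation": [0,0,0],"rotation": [0,0,0]},{"translation": [0,0,0],"rotation": [0,0,0]},{"translation": [0,0,0],"rotation": [0,0,0]},{"translation": [0,0,0],"rotation": [0,0,0]},{"translation": [0,0,0],"rotation": [0,0,0]}], "hand": 1, "squeeze": 35}}

```text
t: 23.8
tcp_pos: [0.4438, 0.1439, 0.3068]
tool_rot: [[-0.0, 0.714, -0.7], [0.001, -0.7, -0.714], [-1.0, -0.001, -0.0]]
force: [-3.7, 3.7, 3.7]
opening: 0.0511
```

```bash
python3 -c "
from h import *
samp(1); cup()
s=observe();print(s['tcp_pos'],s['force'],s['moment'],s['opening'])"
```

```text
23.8 Mz -0.083 eff -0.029 q6 57.847 qd -0.02
meanMz -0.083
cup shift px 0.219
[0.44378976 0.14394521 0.30677269] [-3.94987641  3.08955655  3.18206808] [ 0.61830619  0.77166534 -0.01521668] 0.051485526438904174
```

>>> {"api": "carry_out", "payload": {"plan": [{"translation": [0,0,0],"rotation": [0,0,-0.05]},{"translation": [0,0,0],"rotation": [0,0,-0.15]},{"translation": [0,0,0],"rotation": [0,0,-0.25]},{"translation": [0,0,0],"rotation": [0,0,-0.35]},{"translation": [0,0,0],"rotation": [0,0,-0.45]},{"translation": [0,0,0],"rotation": [0,0,-0.55]},{"translation": [0,0,0],"rotation": [0,0,-0.63]},{"translation": [0,0,0],"rotation": [0,0,-0.68]},{"translation": [0,0,0],"rotation": [0,0,-0.71]},{"translation": [0,0,0],"rotation": [0,0,-0.74]},{"translation": [0,0,0],"rotation": [0,0,-0.77]},{"translation": [0,0,0],"rotation": [0,0,-0.8]}]}}

```text
t: 25.35
tcp_pos: [0.4439, 0.1438, 0.3068]
tool_rot: [[-0.0, -0.006, -1.0], [0.0, -1.0, 0.006], [-1.0, -0.0, 0.0]]
force: [-4.8, 1.7, 4.9]
opening: 0.051
```

```bash
python3 -c "
from h import *
samp(1)"
```

```text
25.35 Mz 0.255 eff -0.274 q6 103.763 qd 13.64
meanMz 0.255
```

>>> {"api": "carry_out", "payload": {"plan": [{"translation": [0,0,0],"rotation": [0,0,-0.03]},{"translation": [0,0,0],"rotation": [0,0,-0.06]},{"translation": [0,0,0],"rotation": [0,0,-0.09]}]}}

```text
t: 25.72
tcp_pos: [0.4439, 0.1438, 0.3068]
tool_rot: [[-0.0, -0.095, -0.995], [-0.0, -0.995, 0.095], [-1.0, 0.0, 0.0]]
force: [-4.6, 1.5, 5.2]
opening: 0.0511
```

```bash
python3 -c "
from h import *
samp(1)"
```

```text
25.725 Mz 0.273 eff -0.236 q6 108.919 qd 13.73
meanMz 0.273
```

>>> {"api": "carry_out", "payload": {"plan": [{"translation": [0,0,0],"rotation": [0,0,-0.03]},{"translation": [0,0,0],"rotation": [0,0,-0.06]}]}}

```text
t: 25.98
tcp_pos: [0.4439, 0.1437, 0.3068]
tool_rot: [[-0.0, -0.155, -0.988], [-0.0, -0.988, 0.155], [-1.0, 0.0, 0.0]]
force: [-4.3, 0.4, 5.0]
opening: 0.0512
```

```bash
python3 -c "
from h import *
samp(1)
s=observe();print(s['force'],s['moment'],s['opening'])"
```

```text
25.975 Mz 0.357 eff -0.211 q6 112.355 qd 13.67
meanMz 0.357
[-4.30003798  0.44285774  4.9693921 ] [0.20857442 1.06459288 0.35739265] 0.05122579527778118
```

>>> {"api": "carry_out", "payload": {"plan": [{"translation": [0,0,0],"rotation": [0,0,-0.02]},{"translation": [0,0,0],"rotation": [0,0,-0.04]}]}}

```text
t: 26.22
tcp_pos: [0.4439, 0.1438, 0.3068]
tool_rot: [[-0.0, -0.193, -0.981], [-0.0, -0.981, 0.193], [-1.0, 0.0, 0.0]]
force: [-3.6, 1.5, 5.4]
opening: 0.0513
```

```bash
python3 -c "
from h import *
samp(8)
s=observe();print(s['force'],s['moment'],s['opening'])
snap('wrist','w11'); im=snap('top','t11')
"
```

```text
26.225 Mz 1.287 eff 1.023 q6 114.592 qd 8.86
26.275 Mz 0.499 eff 0.295 q6 114.655 qd -1.36
26.325 Mz 0.528 eff 0.715 q6 114.590 qd -0.79
26.375 Mz 0.418 eff 0.558 q6 114.565 qd -0.28
26.425 Mz 0.461 eff 0.478 q6 114.557 qd -0.01
26.475 Mz 0.422 eff 0.453 q6 114.558 qd 0.01
26.525 Mz 0.441 eff 0.448 q6 114.558 qd 0.08
26.575 Mz 0.427 eff 0.449 q6 114.559 qd -0.02
meanMz 0.561
[-1.94706373 -0.34041026  4.63894256] [-0.14544421  0.40630855  0.42710967] 0.05122849141808675
```

View pics/w11.png

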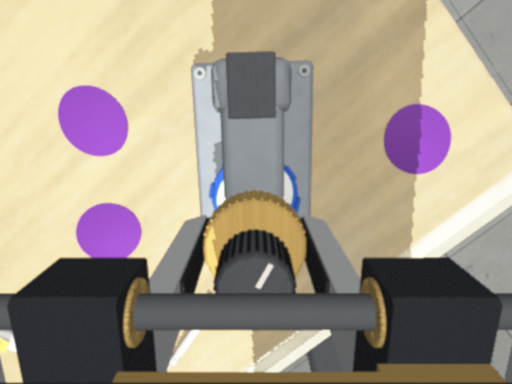

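The torque jumped from 0.29 to over 1 N m, so the ring is at its end stop, and the knob mark hasn't moved. Now I'll release and lift clear.

>>> {"api": "carry_out", "payload": {"plan": [{"translation": [0,0,0],"rotation": [0,0,0]},{"translation": [0,0,0],"rotation": [0,0,0]},{"translation": [0,0,0],"rotation": [0,0,0]},{"translation": [0,0,0],"rotation": [0,0,0]},{"translation": [0,0,15],"rotation": [0,0,0]},{"translation": [0,0,45],"rotation": [0,0,0]},{"translation": [0,0,80],"rotation": [0,0,0]},{"translation": [0,0,110],"rotation": [0,0,0]},{"translation": [0,0,120],"rotation": [0,0,0]},{"translation": [0,0,120],"rotation": [0,0,0]},{"translation": [0,0,120],"rotation": [0,0,0]}], "hand": 0.1}}

```text
t: 28.05
tcp_pos: [0.4439, 0.1437, 0.4255]
tool_rot: [[-0.002, -0.193, -0.981], [-0.0, -0.981, 0.193], [-1.0, 0.001, 0.002]]
force: [-0.1, -0.1, -0.7]
opening: 0.0846
```

>>> {"api": "carry_out", "payload": {"plan": [{"translation": [-10,20,0],"rotation": [0,0,0]},{"translation": [-30,60,0],"rotation": [0,0,0]},{"translation": [-50,110,0],"rotation": [0,0,0]},{"translation": [-60,140,0],"rotation": [0,0,0]},{"translation": [-60,150,0],"rotation": [0,0,0]},{"translation": [-60,150,0],"rotation": [0,0,0]}]}}

```text
t: 28.8
tcp_pos: [0.3842, 0.2937, 0.4259]
tool_rot: [[-0.001, -0.192, -0.981], [-0.001, -0.981, 0.192], [-1.0, 0.001, 0.001]]
force: [-0.7, 0.3, 0.5]
opening: 0.0846
```

```bash
python3 -c "
from h import *
samp(1); cup(); cup()
im=snap('side','s12'); a=cv2.resize(im[165:265,200:300,::-1],None,fx=4,fy=4,interpolation=cv2.INTER_CUBIC)
im=snap('top','t12'); b=cv2.resize(im[160:240,240:320,::-1],None,fx=5,fy=5,interpolation=cv2.INTER_CUBIC)
cv2.imwrite('pics/end.png',np.hstack([a,b]))
K=cv2.cvtColor
a=cv2.imread('pics/top0.png')[160:240,240:320]; 
cv2.imwrite('pics/t0b.png',cv2.resize(a,None,fx=5,fy=5,interpolation=cv2.INTER_CUBIC))
"
```

```text
28.8 Mz 0.020 eff 0.221 q6 134.156 qd -0.50
meanMz 0.020
cup shift px 0.049
cup shift px 0.061
```

View pics/end.png

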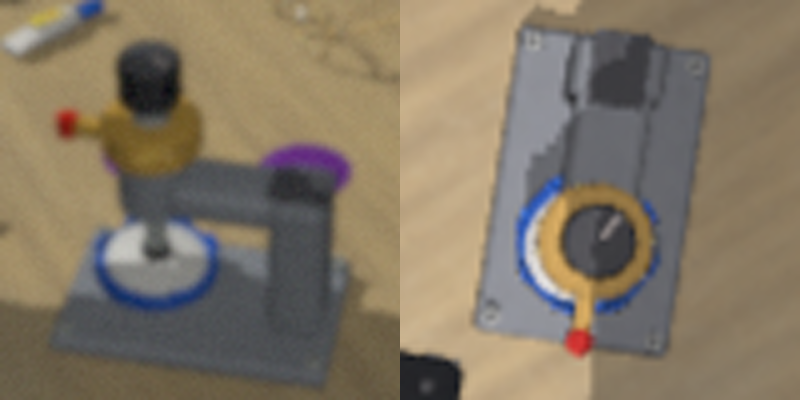

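View pics/t12.png

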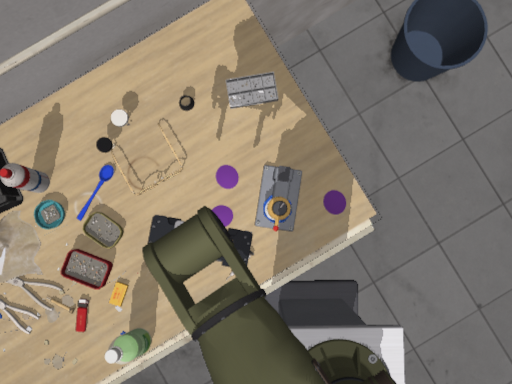

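```bash
python3 -c "
import cv2,numpy as np
G=lambda n:cv2.GaussianBlur(cv2.cvtColor(cv2.imread('pics/%s.png'%n),cv2.COLOR_BGR2GRAY).astype(float),(0,0),.7)
r=G('s4')
for ref in ('s4','side0'):
  r=G(ref)
  for n in ('s5','s7','s9','s10','s12'):
    o=[]
    for sl in ((slice(234,243),slice(228,250)),(slice(222,242),slice(223,255)),(slice(244,256),slice(225,262))):
        a=r[sl];b=G(n)[sl];gy=np.gradient(r,axis=0)[sl]
        A=np.c_[-gy.ravel(),a.ravel(),np.ones(a.size)]
        o.append(np.linalg.lstsq(A,b.ravel(),rcond=None)[0][0])
    print(ref,n,np.round(o,3))
"
```

```text
s4 s5 [-0.001  0.172 -0.088]
s4 s7 [-0.008  0.072 -0.028]
s4 s9 [-0.004  0.025 -0.054]
s4 s10 [0.142 0.151 0.016]
s4 s12 [ 0.153  0.067 -0.082]
side0 s5 [ 0.092  0.37  -0.042]
side0 s7 [ 0.088  0.174 -0.012]
side0 s9 [0.091 0.004 0.009]
side0 s10 [ 0.239 -0.005  0.058]
side0 s12 [ 0.247  0.082 -0.04 ]
```

```bash
python3 -c "
from station import *
print(finish_job())"
```

```text
the job is handed in; nothing more can be done
None
```

The lens gauge is set: the foot rests lightly on the lens, the lock ring is tight again, and the job is handed in at about 29 s of the 72 s allowed.

**What I did**
- I turned the ring about 0.9 rad anticlockwise to free the spindle.
- I turned the knob clockwise about 3.64 rad in total. Contact showed after about 3.5 rad, and I added roughly 0.17 rad past it. I estimate the foot force at about 5 N from the rise in wrist-joint torque.
- I turned the ring clockwise until the torque jumped from 0.29 to over 1 N m, which is the end stop.
- I then released, lifted clear and moved the arm aside.

**Last checks**
- **Ring:** the lever is back where it started.
- **Knob:** its mark has turned by the expected amount and did not move while I tightened the ring.
- **Cup:** its front edge in the side camera was still about 0.15 px down at the end, the same as right after I let go of the knob. That is roughly 0.35 mm, or 3–5 N, so the foot is still bearing on the lens.
- **Bystanders:** the arm did not touch the loupe, the glue tube or the screwdriver. The loupe is unmoved in the last top picture. The arm hid the tube and the screwdriver there, though the tube shows in the side view.

**Checks that disagreed**
- The top and wrist cameras differed by about 2 mm on the spindle axis. I used a position between them, which left a side load on the gripper of 10 N at most.
- The wrist moment reading was too noisy to show contact, so I relied on the joint torque.
- My simpler cup measure read about 0.05 px at the end because the shadow had changed. The brightness-corrected one gave the 0.15 px.

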